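Fit the wide guide bush in the router table

TASK

Set the little router table up for the next template: take the guide bush with the widest collar, line its two lugs up with the two notches of the ring in the table's plate, press it in against the spring and twist it clockwise (seen from above) to the stop, so that it stays locked flush with the plate. Then swing the clear guard in over it to its stop. Leave the two other bushes, the spanner, the gouge, the sanding block and the mug where they are.

Things in the scene. Friction and masses are not known exactly. Their poses are not given: they have to be found in the camera images.
- bush_wide_collar (a point): The bush to fit: steel, widest collar (34 mm outside, 28 bore), collar up on the bench. Below the collar a disc, 48 mm across, 10 thick; two opposite lugs on the lower part of its rim, 62 mm over both. Collar 22 mm tall above the disc, 32 in all. This point: on the axis, half-way up the collar, 21 mm above the underside, 11 above the disc's top. z up the collar, y through the two lugs.
- bush_wide_lug (a point): On top of one lug of the wide bush, near its end: 28 mm from the bush's axis on its +y side, 4 mm above the underside. Each lug is 11 mm wide and 4 mm thick. Grip the collar with the fingertips at least 5 mm above the disc's top: pressed in, the disc goes below the plate, and there is no room for fingers between collar and plate.
- bush_mid_collar (a point): Another guide bush, to be left: same disc and lugs, collar 24 mm outside. Point and axes as for the wide bush.
- bush_small_collar (a point): Another guide bush, to be left: same disc and lugs, collar 16 mm outside. Point and axes as for the wide bush.
- socket (a point): Centre of the steel bayonet ring, level with the plate of the router table (fixed, plywood, 300 x 268 mm, 200 mm high, aluminium plate). z up, x away from the edge with the mitre track. Opening 52 mm under a lip 6 mm thick. The lugs go in at the notches, then turn 60 degrees clockwise (from above) under the lip, to stops where they lie along this point's y axis. Anticlockwise is blocked.
- notch (a point): Middle of one of the two opposite notches in the ring, 30 mm from the socket's centre, level with the plate; the other lies opposite. Each is 16 mm wide and reaches 34 mm from the centre. Both lie on the socket's y axis turned 60 degrees anticlockwise seen from above (direction (-0.866, 0.5) in the socket's x, y).
- thrust_ring: Sprung steel ring in the socket, its top (the origin) 7 mm below the plate when free. A bush let through the notches rests on it, disc about 2 mm proud. To turn, the disc must be pressed 1 to 3 mm below the plate (4 to 7 N; 1.1 N/mm, hard end at 3 mm) and held there. Let go at the stop, the spring lifts it against the lip: disc flush, collar's half-way point 11 mm above the plate.
- guard_knob (a point): Half-way up the black grip knob of the guard, an upright cylinder 20 mm across, 34 mm high, on the end of the guard's arm above the middle of the clear shield (84 mm across). The arm's top is 17 mm below this point, the shield's rim reaches 39 mm below it; the point is 77 mm above the plate.
- guard_post (a point): On the axis of the upright steel post on which the guard's arm turns, level with the plate: at (85, 97) mm in the socket's x, y axes. The knob is 129 mm from this axis.
- guard (a joint): Angle of the guard's arm, rad: 0 = in, the knob straight over the socket, at its stop; it grows as the arm swings out clockwise seen from above, up to 2.0. It stays where it is left; moving it takes less than 1 N at the knob.
- spanner_grip (a point): The handle of the collet spanner lying flat along the front edge of the router table's top; to be left.
- gouge: A carving gouge 245 mm long lying on the bench on the robot's side of the bushes; origin on the bench under the brass ferrule, x along the blade; to be left.
- mug: White mug, 80 mm across, 92 mm high, standing on the bench; origin at the middle of its foot; to be left.
- sanding_block: Cork sanding block 110 x 62 x 34 mm lying on the bench; origin at the middle of its underside; to be left.
Not all that is in view belongs to the job. What is shaped like the part that bears bush_wide_collar but brown or orange is not meant.

How it is judged:
On the way, in this order (a step that is already met when the one before it is completed fails the run):
1. the wide bush has been pressed through the notches, its disc no longer proud of the plate (horizontal distance between bush_wide_collar and socket below 0.004 m and z of bush_wide_collar in the frame of socket below 0.0115 m and angle between bush_wide_collar's own z axis and vertical below 0.12 rad), for 0.05 s.
2. the wide bush is twisted to the stop (horizontal distance between bush_wide_collar and socket below 0.004 m and z of bush_wide_collar in the frame of socket below 0.0125 m and angle between the y axis of bush_wide_collar and the y axis of socket, either way round below 0.14 rad), for 0.1 s.
3. the guard is swung in to its stop (value of joint guard below 0.1 rad), for 0.1 s.
At the end, for the whole second after the job is handed in: The wide bush is locked in the ring: on its axis within 4 mm, its disc flush with the plate at most 1.5 mm proud and 2 mm low, upright within 0.05 rad, its lugs within 0.14 rad of the stop direction (the socket's y axis); and the guard stands over it within 0.1 rad of its stop (all of step 2 and z of bush_wide_collar in the frame of socket above 0.009 m and angle between bush_wide_collar's own z axis and vertical below 0.05 rad and value of joint guard below 0.1 rad); the robot touches nothing.
It fails at once if one of the other two bushes is moved by more than 30 mm (distance of any of bush_mid_collar, bush_small_collar from where it was at the start of the episode above 0.03 m).
It fails at once if the spanner, gouge, mug or sanding block is moved by more than 40 mm (distance of any of spanner_grip, gouge, mug, sanding_block from where it was at the start of the episode above 0.04 m).
It also fails if it takes over 54 s, if anything falls off the work surface, if the arm or the gripper's body presses on something with over 40 N, if the wrist force passes 120 N, or if a joint passes its speed limit or range.

ROBOT

A 7-joint arm with a two-finger parallel gripper is mounted at the origin on the work surface. World frame = base frame: x ahead of the robot, y to its left, z up, the work surface at z = 0. Lengths are in m, angles in rad, forces in N, time in s.
With the tool pointing down it reaches from about 0.4 to 0.85 m from the base axis. Payload 4.4 kg.
Tool frame: the origin (TCP) lies midway between the tips of the shut fingers; the grasp point (between the pads) lies robot.tcp_to_grasp behind it (robot.tcp_to_grasp is the distance from the TCP to the grasp point, in m); z points along the fingers, y is the line along which they close (so a half turn about z gives the same grasp; the last joint's range is limited). The gripper opens to 94 mm and grips with 3 to 60 N. Pads are 16 mm wide; open, the fingers measure 119 mm over their backs; the gripper's body (75 mm by 177 mm) begins 78 mm behind the grasp point.
Start: joints at [1.197, 0.628, 0.038, 1.517, -0.027, 0.996, -0.02], TCP at [0.197, -0.619, 0.205] pointing down, gripper open.
Joint ranges: [-3.06, 3.06], [-0.37, 2.12], [-1.25, 1.32], [0.18, 2.47], [-1.1, 4.24], [0.23, 1.98], [-2.94, 2.94]. Speed limits (rad/s): [2.57, 2.57, 3.14, 3.14, 3.14, 3.14, 3.14].

INTERFACE

Orientations are given as a unit quaternion [x, y, z, w].
In Python, from workcell import robot, vision gives the robot as it stands. The module is installed in compiled form; this text tells all that it offers.
- The arm moves only by the tool play_rows, never from a script. Its argument "steps" is a list of rows, each an object with "linear": the shift along the tool's x, y, z in m, a list of three; "turn": the turn about the tool's z in rad; "claw": the gripper command: -1 is fully open, 1 is shut, values between are in proportion. A call has 1 to 10 rows; each row shifts and turns the commanded pose from where the row before left it, along the tool's axes as they then stand; what a row does not reach is not made up. A row lasts 1/12 s, in which the tool goes at most 41.7 mm and 7.16 degrees, less where a joint would pass 70% of its speed; a pose out of reach is approached as far as the arm can. A call with a gripper value outside its range is refused whole. The fingers move at their own pace and stop on an object; "newtons" is the grip in N (left out, the last holds). Time passes only in rows, so rows that do not move let the fingers close. It gives the time, the measured TCP pose, the force, the opening and the grip force at its end, in the units of the state.
- robot.get_obs(): the state, without advancing time (a new reading comes with each control period).
- vision.snapshot(name): name is "scene" or "top"; returns a dict with "pixels" (480x640x3 uint8, red, green, blue), "vertical_fov" (degrees; the focal length in pixels is half the picture's height over the tangent of half this angle, whatever the lens; pixels are square), "cx", "cy" (the principal point, pixels), "camera_from_world" (4x4, takes a point from world to camera coordinates). Camera axes: x right, y down, z forward; pixel columns grow to the right and rows downward; lengths in m; the calibration is good to about 2 mm. A picture is of the moment at which its call begins. There is no depth.
- robot.finish_job(): hands the job in; it is judged then, once.
The state is a dict: "time_s": time; "joints": joint angles; "qvel": joint speeds; "tau": joint torques, N m; "position": TCP position; "ee_rot": TCP orientation; "ft_force": force on the tool from outside, world axes, zero at the start; "torque": the same for the moment, N m; "width": opening from 0.0 (shut) to 1.0 (fully open); "gripper_force": force on a finger pad.
Only numpy, scipy, OpenCV 4.12 (cv2) and the standard library are available. Lean on these libraries where they do the work, as an engineer would, in place of code of your own. Each camera call takes 0.05 s, during which the arm holds its last target. There are 200 camera calls.

## Working session

There is one attempt and no reset: what is moved stays moved. The work goes in short steps, Python scripts to look and compute and a tool call to move; the robot and the scene stay as the last step left them, time stands still between calls to the robot, and variables do not carry over. Pictures are saved under pics/ and viewed, at most 10 in all, crops included, and the job is handed in when it is done.

Besides the shell and the picture viewer there is one more tool, called as name(argument=value, ...), one argument or row to a line, values as JSON. play_rows: Moves the arm, as the interface text tells. Its arguments: {"type":"object","properties":{"steps":{"type":"array","items":{"type":"object","properties":{"linear":{"type":"array","items":{"type":"number"}},"turn":{"type":"number"},"claw":{"type":"number"}}}},"newtons":{"type":"number"}},"required":["steps"]}

```bash
mkdir -p pics
cat > h.py <<'E'
from workcell import robot, vision
import numpy as np, cv2
def snap(n,f=None):
    s=vision.snapshot(n)
    if f: cv2.imwrite('pics/'+f,s['pixels'][:,:,::-1])
    return s
def cam(s):
    f=240/np.tan(np.radians(s['vertical_fov'])/2)
    return f,s['cx'],s['cy'],np.array(s['camera_from_world'])
def ray(s,u,v):
    f,cx,cy,T=cam(s); R=T[:3,:3]; o=-R.T@T[:3,3]
    return o,R.T@np.array([(u-cx)/f,(v-cy)/f,1.])
def onz(s,u,v,z):
    o,d=ray(s,u,v); return o+d*(z-o[2])/d[2]
def proj(s,p):
    f,cx,cy,T=cam(s); c=T[:3,:3]@np.array(p)+T[:3,3]; return np.array([f*c[0]/c[2]+cx,f*c[1]/c[2]+cy])
def obs():
    o=robot.get_obs(); 
    for k in ['time_s','joints','position','ee_rot','ft_force','width','gripper_force']: print(k,np.round(o[k],4))
E
python3 - <<'E'
from h import *
for n in ['scene','top']:
    s=snap(n,n+'0.png'); f,cx,cy,T=cam(s); print(n,f,cx,cy,-T[:3,:3].T@T[:3,3],T[:3,:3].round(3).tolist(),[k for k in s])
obs(); print(robot.tcp_to_grasp)
E
```

```text
scene 573.6364661486114 325.8728109545386 235.81331433690124 [ 0.97169318 -0.65839627  0.99351047] [[0.797, 0.604, -0.007], [0.458, -0.612, -0.645], [-0.393, 0.511, -0.765]] ['pixels', 'vertical_fov', 'cx', 'cy', 'camera_from_world']
top 481.07779565666317 307.9559636419035 242.4049898876435 [ 0.40467268 -0.09648051  1.2833208 ] [[0.007, -1.0, 0.023], [-0.993, -0.01, -0.113], [0.114, -0.022, -0.993]] ['pixels', 'vertical_fov', 'cx', 'cy', 'camera_from_world']
time_s 0.1
joints [ 1.1972  0.6292  0.0385  1.5182 -0.027   0.9963 -0.02  ]
position [ 0.1968 -0.6189  0.2047]
ee_rot [ 9.882e-01  1.533e-01 -1.000e-04 -8.000e-04]
ft_force [-0.1163 -0.0376  0.4909]
width 1.003
gripper_force 0.0
0.0188
```

View pics/scene0.png

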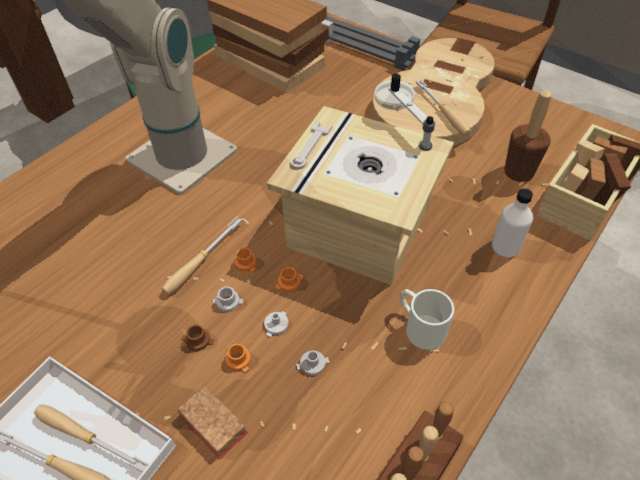

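View pics/top0.png

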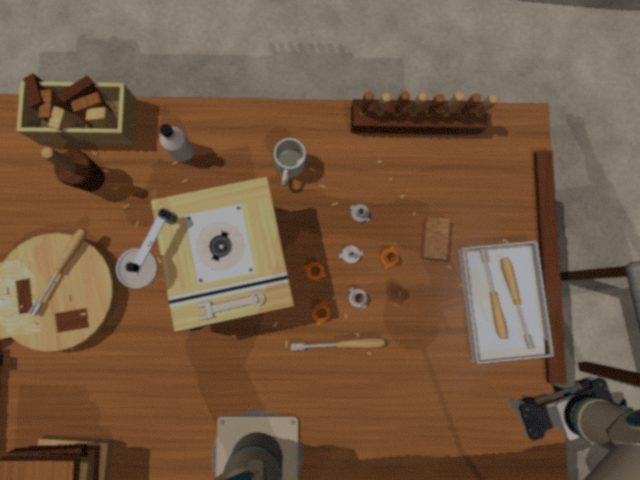

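The scene picture shows three steel bushes at scene (227,298), (276,322) and (313,362), which are top (359,297), (351,255) and (361,212). The orange and brown ones are decoys. The socket is at scene (370,164), the guard knob at scene (396,82), and the spanner, gouge, mug and block are all visible. Next is a close crop to choose the bush.

Run:
```python
import cv2,numpy as np
a=cv2.imread('pics/scene0.png');b=cv2.imread('pics/top0.png')
r=lambda i,x,y,w,h:cv2.resize(i[y:y+h,x:x+w],(400,300),interpolation=cv2.INTER_CUBIC)
cv2.imwrite('pics/c1.png',np.vstack([np.hstack([r(a,200,280,140,105),r(a,320,130,100,75)]),np.hstack([r(b,325,200,140,105),r(b,170,207,100,75)])]))
```

```text
(no output)
```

View pics/c1.png

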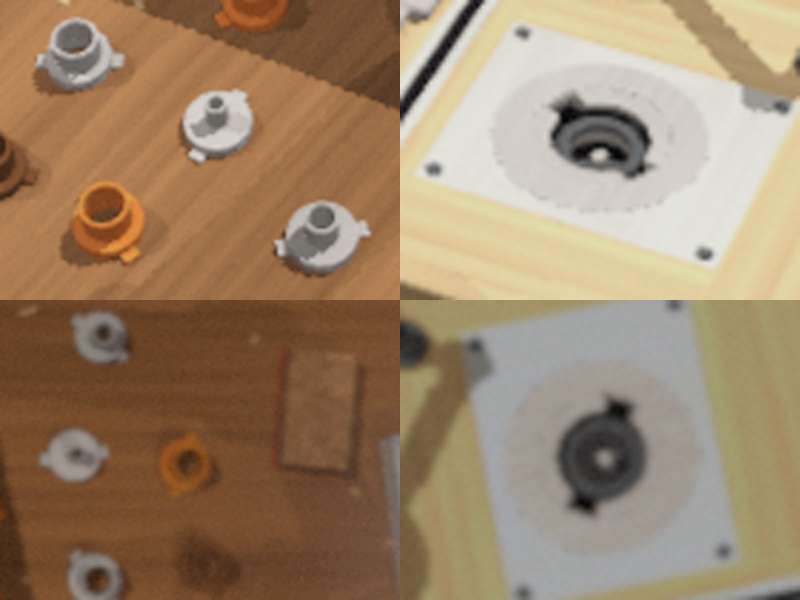

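Run:
```python
from h import *
S=snap('scene');P=snap('top')
def blob(s,mask,x,y,w,h):
    m=np.zeros_like(mask);m[y:y+h,x:x+w]=mask[y:y+h,x:x+w]
    n,l,st,c=cv2.connectedComponentsWithStats(m.astype(np.uint8)); i=1+np.argmax(st[1:,4]); return l==i,c[i],st[i]
for s,nm,box,bb in [(S,'scene',(205,280,45,35),(345,145,50,40)),(P,'top',(340,280,35,35),(200,225,40,42))]:
    hsv=cv2.cvtColor(s['pixels'],cv2.COLOR_RGB2HSV)
    m,c,st=blob(s,hsv[...,1]<60,*box); print(nm,'bush',c,st, 'bench z.005',onz(s,*c,.008))
    for t in (70,100):
        m2,c2,st2=blob(s,(hsv[...,2]<t),*bb)
        cn,_=cv2.findContours(m2.astype(np.uint8),0,cv2.CHAIN_APPROX_NONE); hull=cv2.convexHull(max(cn,key=len))
        print(nm,'socket',t,c2,st2,onz(s,*c2,.2))
    k=m.astype(np.uint8)
    if 0: pass
    print('\n'.join(''.join('%4d'%v for v in r) for r in hsv[box[1]+2:box[1]+32,box[0]+2:box[0]+42,2][:, :40])) if nm=='scene' else None
    print('hsvS mask'); print('\n'.join(''.join('#' if v else '.' for v in r) for r in m[box[1]:box[1]+box[3],box[0]:box[0]+box[2]]))
q=lambda s,pts,z:[onz(s,*p,z).round(4)[:2].tolist() for p in pts]
print('scr top',q(P,[(188.75,218.25),(238.5,207.75),(251,269.75),(200.75,280.25)],.2))
a=lambda u,v:(320+(u-400)/4,130+v/4)
print('scr scene',q(S,[a(522,32),a(784,105),a(705,253),a(433,169)],.2))
print('notch scene',q(S,[a(566,101),a(642,169)],.2),'top',q(P,[(225,234),(215.5,258.7)],.2))
print('sock scene',q(S,[(370,164.2)],.2),'top',q(P,[(220.5,246.2)],.2))
print('collar',q(S,[(226.6,293.5)],.032),q(P,[(358.6,297)],.032))
print('lugs scene',q(S,[(215,301.3),(242.0,301.5)],.004),'top',q(P,[(351,291)],.004))
print('track',q(P,[(172,300),(285,279)],.2))
```

```text
scene bush [227.18736842 299.10315789] [213 286  30  26 475] bench z.005 [ 0.404931   -0.25762829  0.008     ]
scene socket 70 [368.53333333 159.41666667] [358 156  24  11  60] [0.51024406 0.08600049 0.2       ]
scene socket 100 [369.30985915 162.8028169 ] [358 155  25  17 213] [0.51721554 0.07859433 0.2       ]
 173 174 176 176 178 181 183 184 184 187 185 182 177 176 182 180 180 183 183 186 188 191 188 186 185 185 186 186 184 183 183 183 183 183 183 181 172 164 164 164
 173 176 176 176 181 184 185 184 183 184 181 179 178 183 183 183 183 185 185 188 191 189 186 184 185 188 186 183 180 184 184 183 184 183 181 181 177 179 179 179
 177 177 178 181 184 184 186 185 186 181 178 179 184 185 185 183 184 185 189 190 190 184 185 184 186 187 181 182 183 186 184 183 182 182 180 177 179 178 177 176
 176 176 180 183 186 185 187 185 182 179 175 182 183 183 184 183 185 187 189 188 186 183 183 185 187 183 183 184 186 184 184 184 184 178 178 178 180 179 176 177
 176 180 183 185 185 185 184 181 177 177 182 181 183 184 184 184 186 190 193 198 198 191 189 186 183 185 183 184 186 184 184 183 178 177 178 1
[... 7010 characters left out ...]
...............
...................................
...................................
...................................
...................................
...................................
...................................
scr top [[0.5812, 0.1503], [0.6066, 0.0384], [0.4656, 0.0071], [0.4412, 0.1187]]
scr scene [[0.4421, 0.1183], [0.5827, 0.1519], [0.6074, 0.0385], [0.4672, 0.0068]]
notch scene [[0.4916, 0.0878], [0.5507, 0.0691]] top [[0.546, 0.0674], [0.4898, 0.0872]]
sock scene [[0.5207, 0.076]] top [[0.5182, 0.0768]]
collar [[0.4084, -0.2582]] [[0.4067, -0.2564]]
lugs scene [[0.3863, -0.2751], [0.4312, -0.242]] top [[0.4225, -0.2398]]
track [[0.3969, 0.1809], [0.4455, -0.0694]]
```

Wide bush is at scene (227,298): its collar is clearly the widest, and the other two steel ones have a narrower collar. Measured position is (0.4075, -0.2575), agreeing across both views to 2 mm, with lugs at about 36.5°. The socket is near (0.5205, 0.0775) with yaw about 12.4°, and the notch axis measures -18° against about -17.6° expected. Moving now.

play_rows(
  steps=[
    {"linear": [0.03,-0.027,0.004],"turn": 0,"claw": -1},
    {"linear": [0.03,-0.027,0.004],"turn": 0,"claw": -1},
    {"linear": [0.03,-0.027,0.004],"turn": 0,"claw": -1},
    {"linear": [0.03,-0.027,0.004],"turn": 0,"claw": -1},
    {"linear": [0.03,-0.027,0.004],"turn": 0,"claw": -1},
    {"linear": [0.03,-0.027,0.004],"turn": 0,"claw": -1},
    {"linear": [0.03,-0.027,0.004],"turn": 0,"claw": -1},
    {"linear": [0.03,-0.027,0.004],"turn": 0,"claw": -1},
    {"linear": [0.03,-0.027,0.004],"turn": 0,"claw": -1},
    {"linear": [0.01,-0.01,0.0],"turn": 0,"claw": -1},
  ],
)

```text
time_s: 1.03
position: [0.3899, -0.2873, 0.1689]
ee_rot: [0.988, 0.157, 0.0, -0.002]
ft_force: [0.3, 0.5, -0.2]
width: 1.002
gripper_force: 0.0
```

play_rows(
  steps=[
    {"linear": [0,0,0],"turn": -0.12,"claw": -1},
    {"linear": [0,0,0],"turn": -0.12,"claw": -1},
    {"linear": [0,0,0],"turn": -0.12,"claw": -1},
    {"linear": [0,0,0],"turn": -0.12,"claw": -1},
    {"linear": [0,0,0],"turn": -0.12,"claw": -1},
    {"linear": [0,0,0],"turn": -0.12,"claw": -1},
    {"linear": [0,0,0],"turn": -0.12,"claw": -1},
    {"linear": [0,0,0],"turn": -0.12,"claw": -1},
    {"linear": [0,0,0],"turn": -0.12,"claw": -1},
    {"linear": [0,0,0],"turn": -0.12,"claw": -1},
  ],
)

```text
time_s: 1.87
position: [0.3871, -0.2936, 0.1695]
ee_rot: [0.727, 0.687, -0.0, 0.0]
ft_force: [0.5, -0.2, -0.7]
width: 1.002
gripper_force: 0.0
```

```bash
cat >> h.py <<'E'
def to(x,y,z,yaw=None):
    o=robot.get_obs(); from scipy.spatial.transform import Rotation as Ro
    R=Ro.from_quat(o['ee_rot']).as_matrix(); d=np.array([x,y,z])-o['position']
    psi=np.degrees(np.arctan2(R[1,0],R[0,0]))
    print('t',round(o['time_s'],2),'pos',np.round(o['position'],4),'yaw',round(psi,2),'tilt z',R[:,2].round(4),'j7',round(o['joints'][6],3),'F',np.round(o['ft_force'],2),'w',round(o['width'],3),'g',round(o['gripper_force'],1))
    print('local shift',(R.T@d).round(4), 'turn', None if yaw is None else round(np.radians(psi-yaw),4))
E
python3 -c "
from h import *
to(.4075,-.2575,.1,90)
k=snap('scene','s1.png'); P=snap('top')
print(onz(P,133,267,.294))"
```

```text
t 1.87 pos [ 0.3871 -0.2936  0.1695] yaw 86.72 tilt z [ 0.e+00 -1.e-04 -1.e+00] j7 0.312 F [ 0.5  -0.16 -0.67] w 1.002 g 0.0
local shift [0.0372 0.0183 0.0695] turn -0.0573
[0.46395155 0.23852817 0.294     ]
```

play_rows(
  steps=[
    {"linear": [0.019,0.009,0.035],"turn": 0,"claw": -1},
    {"linear": [0.018,0.009,0.035],"turn": 0,"claw": -1},
    {"linear": [0,0,0],"turn": 0,"claw": -1},
    {"linear": [0,0,0],"turn": 0,"claw": -1},
  ],
)

```text
time_s: 2.3
position: [0.4067, -0.2562, 0.0982]
ee_rot: [0.729, 0.685, -0.001, -0.002]
ft_force: [0.2, -0.8, 0.7]
width: 0.996
gripper_force: 0.0
```

```bash
python3 -c "
from h import *
to(.4075,-.2575,.016,90)
s=snap('scene');t=snap('top')
print(proj(s,robot.get_obs()['position']))
cv2.imwrite('pics/s2.png',cv2.resize(s['pixels'][220:340,150:310,::-1],(800,600),interpolation=2))"
```

```text
t 2.3 pos [ 0.4067 -0.2562  0.0982] yaw 86.4 tilt z [-0.0035  0.002  -1.    ] j7 0.162 F [ 0.17 -0.81  0.72] w 0.996 g 0.0
local shift [-0.0014  0.0012  0.0822] turn -0.0629
[221.24636546 273.45163451]
```

View pics/s2.png

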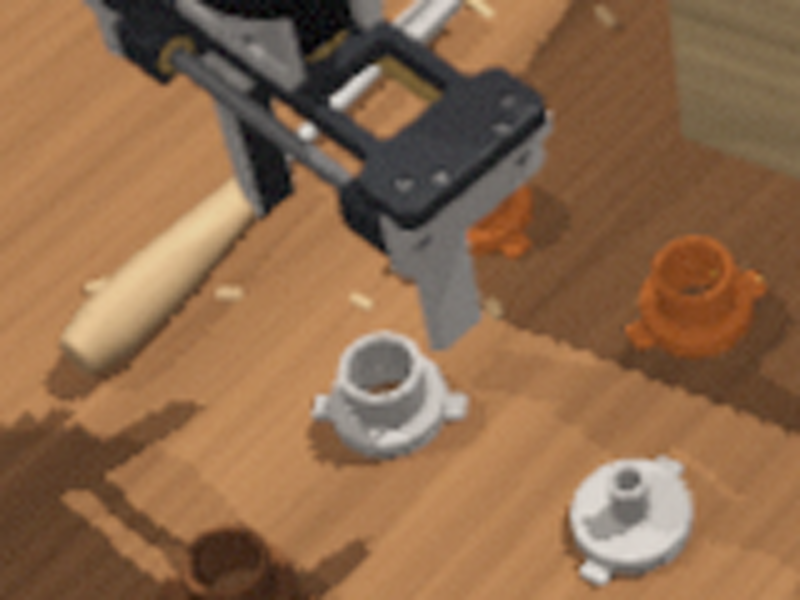

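The crop shows the fingers straddling the wide bush; the tip midpoint is near (221,275), matching the projected TCP. Descending to grip.

play_rows(
  steps=[
    {"linear": [-0.001,0.001,0.025],"turn": 0,"claw": -1},
    {"linear": [0,0,0.025],"turn": 0,"claw": -1},
    {"linear": [0,0,0.02],"turn": 0,"claw": -1},
    {"linear": [0,0,0.011],"turn": 0,"claw": -1},
    {"linear": [0,0,0],"turn": 0,"claw": 0.1},
    {"linear": [0,0,0],"turn": 0,"claw": 0.3},
    {"linear": [0,0,0],"turn": 0,"claw": 0.5},
    {"linear": [0,0,0],"turn": 0,"claw": 1},
    {"linear": [0,0,0],"turn": 0,"claw": 1},
    {"linear": [0,0,0],"turn": 0,"claw": 1},
  ],
  newtons=25,
)

```text
time_s: 3.23
position: [0.4089, -0.2592, 0.0193]
ee_rot: [0.729, 0.684, 0.0, 0.001]
ft_force: [-0.4, -0.2, -0.3]
width: 0.612
gripper_force: 0.0
```

```bash
python3 -c "
from h import *
to(.4075,-.2575,.016,90)"
```

```text
t 3.23 pos [ 0.4089 -0.2592  0.0193] yaw 86.37 tilt z [ 1.4e-03 -8.0e-04 -1.0e+00] j7 0.102 F [-0.41 -0.16 -0.3 ] w 0.612 g 0.0
local shift [ 0.0016 -0.0015  0.0033] turn -0.0634
```

play_rows(
  steps=[
    {"linear": [0.001,-0.001,0.003],"turn": 0,"claw": -0.1},
    {"linear": [0,0,0],"turn": 0,"claw": 1},
    {"linear": [0,0,0],"turn": 0,"claw": 1},
    {"linear": [0,0,0],"turn": 0,"claw": 1},
    {"linear": [0,0,0],"turn": 0,"claw": 1},
    {"linear": [0,0,0],"turn": 0,"claw": 1},
    {"linear": [0,0,0],"turn": 0,"claw": 1},
  ],
)

```text
time_s: 3.82
position: [0.4073, -0.2577, 0.0154]
ee_rot: [0.729, 0.684, -0.0, -0.0]
ft_force: [0.2, 0.5, -0.4]
width: 0.355
gripper_force: 25.0
```

```bash
python3 -c "
from h import *
to(.4075,-.2575,.016,90)"
```

```text
t 3.82 pos [ 0.4073 -0.2577  0.0154] yaw 86.39 tilt z [-3.e-04  2.e-04 -1.e+00] j7 0.098 F [ 0.2   0.53 -0.36] w 0.355 g 25.0
local shift [ 0.0002  0.0002 -0.0006] turn -0.063
```

play_rows(
  steps=[
    {"linear": [0,0,-0.03],"turn": 0,"claw": 1},
    {"linear": [0,0,-0.04],"turn": 0,"claw": 1},
    {"linear": [0,0,-0.04],"turn": 0,"claw": 1},
    {"linear": [0,0,-0.04],"turn": 0,"claw": 1},
    {"linear": [0,0,-0.04],"turn": 0,"claw": 1},
    {"linear": [0,0,-0.04],"turn": 0,"claw": 1},
    {"linear": [0,0,-0.02],"turn": 0,"claw": 1},
    {"linear": [0,0,0],"turn": 0,"claw": 1},
  ],
)

```text
time_s: 4.48
position: [0.4102, -0.2591, 0.2701]
ee_rot: [0.729, 0.684, 0.001, 0.005]
ft_force: [0.7, -1.2, -2.0]
width: 0.359
gripper_force: 25.0
```

play_rows(
  steps=[
    {"linear": [0.034,0.009,0],"turn": 0,"claw": 1},
    {"linear": [0.034,0.009,0],"turn": 0,"claw": 1},
    {"linear": [0.034,0.009,0],"turn": 0,"claw": 1},
    {"linear": [0.034,0.009,0],"turn": 0,"claw": 1},
    {"linear": [0.034,0.009,0],"turn": 0,"claw": 1},
    {"linear": [0.034,0.009,0],"turn": 0,"claw": 1},
    {"linear": [0.034,0.009,0],"turn": 0,"claw": 1},
    {"linear": [0.034,0.009,0],"turn": 0,"claw": 1},
    {"linear": [0.034,0.009,0],"turn": 0,"claw": 1},
    {"linear": [0.034,0.009,0],"turn": 0,"claw": 1},
  ],
)

```text
time_s: 5.32
position: [0.518, 0.0773, 0.2639]
ee_rot: [0.729, 0.685, -0.001, -0.001]
ft_force: [-0.0, -1.3, -1.2]
width: 0.358
gripper_force: 25.0
```

play_rows(
  steps=[
    {"linear": [0,0,0],"turn": 0.12,"claw": 1},
    {"linear": [0,0,0],"turn": 0.12,"claw": 1},
    {"linear": [0,0,0],"turn": 0.12,"claw": 1},
    {"linear": [0,0,0],"turn": 0.12,"claw": 1},
    {"linear": [0,0,0],"turn": 0.12,"claw": 1},
    {"linear": [0,0,0],"turn": 0.12,"claw": 1},
    {"linear": [0,0,0],"turn": 0.12,"claw": 1},
    {"linear": [0,0,0],"turn": 0.1,"claw": 1},
    {"linear": [0,0,0],"turn": 0,"claw": 1},
    {"linear": [0,0,0],"turn": 0,"claw": 1},
  ],
)

```text
time_s: 6.15
position: [0.5179, 0.0759, 0.2643]
ee_rot: [0.96, 0.282, -0.001, 0.0]
ft_force: [-0.3, -0.0, -1.5]
width: 0.354
gripper_force: 25.0
```

```bash
python3 -c "
from h import *
to(.5205,.0775,.245,32.3)
s=snap('scene')
cv2.imwrite('pics/s3.png',cv2.resize(s['pixels'][90:210,300:460,::-1],(800,600),interpolation=2))"
```

```text
t 6.15 pos [0.5179 0.0759 0.2643] yaw 32.71 tilt z [-2.1e-03 -6.0e-04 -1.0e+00] j7 -1.306 F [-0.29 -0.03 -1.48] w 0.354 g 25.0
local shift [0.0031 0.0001 0.0193] turn 0.0072
```

View pics/s3.png

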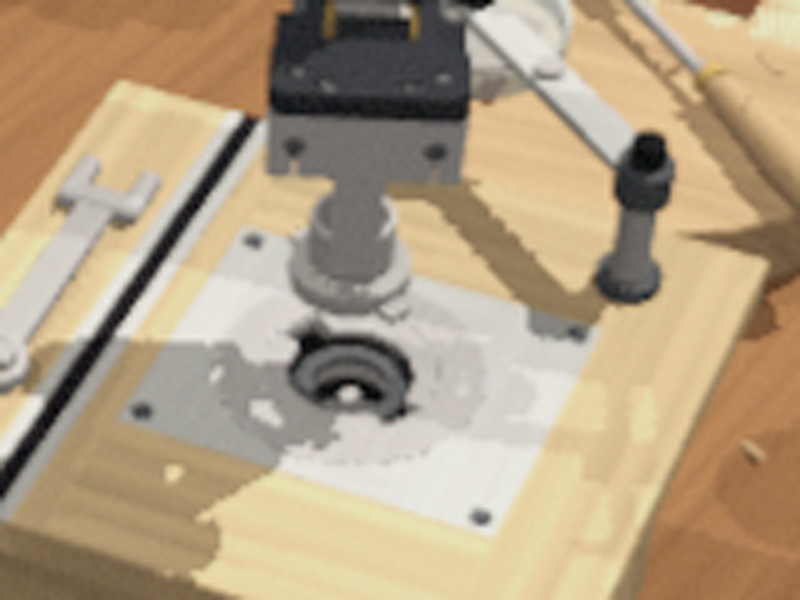

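The bush hangs over the ring, disc spanning x≈289–411 and near lug end at (397,305) in the crop, with the opening at x≈289–413. Next I compare the projections with those pixels.

```bash
python3 -c "
from h import *
s=snap('scene'); p=robot.get_obs()['position']; cr=lambda q:((np.array(q)-[300,90])*5).round(1)
print('disc mid',cr(proj(s,[p[0],p[1],p[2]-.0104])))
a=np.radians(-17.2)
for sg in(1,-1): print('lug tip top',cr(proj(s,[p[0]+sg*.031*np.cos(a),p[1]+sg*.031*np.sin(a),p[2]-.0114])))
for c in [(.5197,.077),(.521,.0775)]:
  b=np.radians(162.4)
  print('sock',cr(proj(s,[*c,.2])),[cr(proj(s,[c[0]+g*.034*np.cos(b),c[1]+g*.034*np.sin(b),.2])) for g in(1,-1)])
  t=np.linspace(0,2*np.pi,200); q=np.array([cr(proj(s,[c[0]+.026*np.cos(k),c[1]+.026*np.sin(k),.2])) for k in t]); print(q.min(0),q.max(0))
t=np.linspace(0,2*np.pi,200); q=np.array([cr(proj(s,[p[0]+.024*np.cos(k),p[1]+.024*np.sin(k),p[2]-.0054])) for k in t]); print('disc top',q.min(0),q.max(0))
v=cv2.cvtColor(s['pixels'],cv2.COLOR_RGB2GRAY)
print('rows 152-174 cols 354-386');print(v[152:175,354:387])
print('disc rows 136-154 cols 354-386');print(v[138:156,354:387])
"
```

```text
disc mid [352.  265.5]
lug tip top [402.2 310.5]
lug tip top [303.  225.6]
sock [349.4 368.7] [array([298.2, 322.7]), array([402.2, 416.1])]
[285.1 325.4] [413.8 413.3]
sock [352.8 369.3] [array([301.5, 323.3]), array([405.6, 416.7])]
[288.4 326. ] [417.2 413.9]
disc top [290.9 215.5] [414.6 296.8]
rows 152-174 cols 354-386
[[212 213 214 216 215 215 212 204 183 163 167 146 127 116 110 107 111 110
  109 109 133 131 140 185 198 180 158 153 184 194 192 193 196]
 [213 213 214 213 214 213 190 174 169 156 179 191 194 179 167 168 169 168
  168 182 192 193 155 138 149 158 136 181 197 194 192 195 196]
 [214 215 215 213 197 183 170 143 124 119 141 188 205 205 201 201 202 205
  204 206 207 208 197 178 146 179 186 200 205 204 204 200 195]
 [213 209 213 197 173 144 128 114  84 101 104 139 190 204 199 198 198 203
  208 210 211 210 207 203 195 202 206 209 199 204 212 210 205]
 [217 198 192 163 130 115  88  69  48  68  93 104 134 146 145 143 147 151
  157 160 167 193 206 207 207 207 207 209 207 197 207 212 208]
 [216 208 203 185 135  83  51  24  12  33  48  71  72  64  61  59  67  65
   77  86 101 1
[... 4175 characters left out ...]
5 194 196 199]
 [212 211 213 215 217 215 210 200 171 129 109 107 107 107 105 107 110 111
  110 108 111 109 165 187 192 193 197 180 187 196 193 194 196]
 [212 213 214 216 215 215 212 204 183 163 167 146 127 116 110 107 111 110
  109 109 133 131 140 185 198 180 158 153 184 194 192 193 196]
 [213 213 214 213 214 213 190 174 169 156 179 191 194 179 167 168 169 168
  168 182 192 193 155 138 149 158 136 181 197 194 192 195 196]
 [214 215 215 213 197 183 170 143 124 119 141 188 205 205 201 201 202 205
  204 206 207 208 197 178 146 179 186 200 205 204 204 200 195]
 [213 209 213 197 173 144 128 114  84 101 104 139 190 204 199 198 198 203
  208 210 211 210 207 203 195 202 206 209 199 204 212 210 205]]
```

play_rows(
  steps=[
    {"linear": [0.0025,0.0015,0.02],"turn": 0,"claw": 1},
    {"linear": [0,0,0.02],"turn": 0,"claw": 1},
    {"linear": [0,0,0],"turn": 0,"claw": 1},
    {"linear": [0,0,0],"turn": 0,"claw": 1},
    {"linear": [0,0,0],"turn": 0,"claw": 1},
  ],
)

```text
time_s: 6.67
position: [0.5221, 0.0761, 0.2262]
ee_rot: [0.96, 0.28, 0.0, -0.0]
ft_force: [-0.2, -0.1, 0.2]
width: 0.355
gripper_force: 25.0
```

```bash
python3 -c "
from h import *
to(.5208,.076,.224,32.7)
s=snap('scene'); 
cv2.imwrite('pics/s4.png',cv2.resize(s['pixels'][127:187,330:410,::-1],(800,600),interpolation=2))
p=robot.get_obs()['position']; cr=lambda q:((np.array(q)-[330,127]+.5)*10-.5).round(0)
a=np.radians(-17.2); t=np.linspace(0,2*np.pi,200)
for n,c,z,r in [('top rim',p,p[2]-.0054,.024),('under rim',p,p[2]-.0154,.024),('sock',(.5197,.077),.2,.026)]:
  q=np.array([cr(proj(s,[c[0]+r*np.cos(k),c[1]+r*np.sin(k),z])) for k in t]); print(n,q.min(0),q.max(0))
print([cr(proj(s,[p[0]+.031*np.cos(a)*g,p[1]+g*.031*np.sin(a),p[2]-.0114])) for g in (1,-1)], [cr(proj(s,[.5197+.034*np.cos(a)*g,.077+g*.034*np.sin(a),.2])) for g in (1,-1)])
"
```

```text
t 6.67 pos [0.5221 0.0761 0.2262] yaw 32.57 tilt z [ 9.e-04  3.e-04 -1.e+00] j7 -1.322 F [-0.22 -0.08  0.2 ] w 0.355 g 25.0
local shift [-0.0011 -0.0006  0.0022] turn -0.0023
top rim [297. 221.] [538. 384.]
under rim [295. 258.] [535. 421.]
sock [275. 285.] [532. 461.]
[array([514., 410.]), array([320., 240.])] [array([510., 466.]), array([300., 280.])]
```

View pics/s4.png

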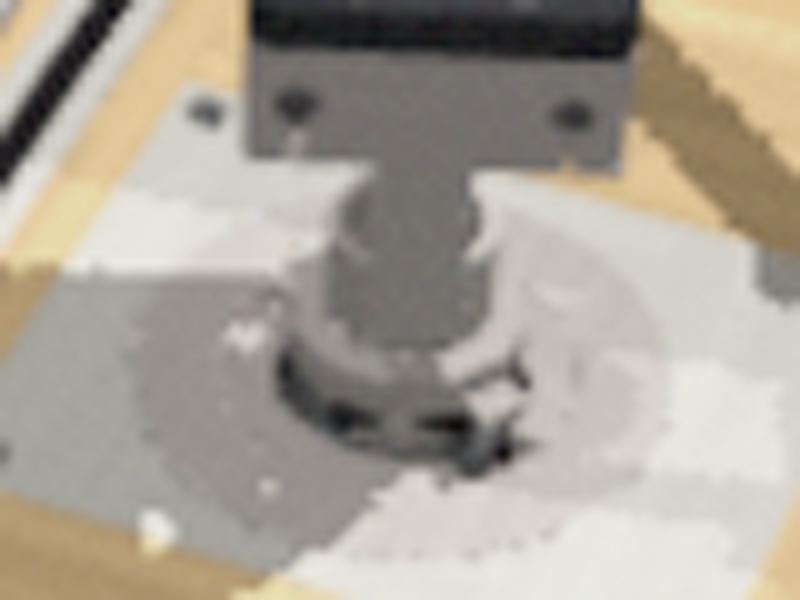

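The crop shows the near lug (493,397) just above its notch (about 512,458), and the disc (285–528) over the opening (left edge 275, bottom about 461). About 1 mm toward tool −y is needed, then lower gently.

play_rows(
  steps=[
    {"linear": [0,-0.001,0.006],"turn": 0,"claw": 1},
    {"linear": [0,0,0.006],"turn": 0,"claw": 1},
    {"linear": [0,0,0.002],"turn": 0,"claw": 1},
    {"linear": [0,0,0],"turn": 0,"claw": 1},
    {"linear": [0,0,0],"turn": 0,"claw": 1},
    {"linear": [0,0,0],"turn": 0,"claw": 1},
  ],
)

```text
time_s: 7.22
position: [0.5212, 0.0769, 0.2116]
ee_rot: [0.96, 0.28, 0.0, 0.0]
ft_force: [0.4, 0.0, -0.1]
width: 0.356
gripper_force: 25.0
```

```bash
python3 -c "
from h import *
to(.5215,.0769,.2084,32.7)"
```

```text
t 7.22 pos [0.5212 0.0769 0.2116] yaw 32.53 tilt z [ 2.e-04  0.e+00 -1.e+00] j7 -1.331 F [ 0.41  0.01 -0.13] w 0.356 g 25.0
local shift [0.0003 0.0001 0.0032] turn -0.0029
```

It's through the notches with no force. Pressing.

play_rows(
  steps=[
    {"linear": [0,0,0.004],"turn": 0,"claw": 1},
    {"linear": [0,0,0.003],"turn": 0,"claw": 1},
    {"linear": [0,0,0.0015],"turn": 0,"claw": 1},
    {"linear": [0,0,0],"turn": 0,"claw": 1},
    {"linear": [0,0,0],"turn": 0,"claw": 1},
    {"linear": [0,0,0],"turn": 0,"claw": 1},
  ],
)

```text
time_s: 7.72
position: [0.5217, 0.077, 0.2035]
ee_rot: [0.96, 0.28, 0.001, 0.0]
ft_force: [0.1, 1.0, 4.2]
width: 0.355
gripper_force: 25.0
```

```bash
python3 -c "
from h import *
to(.5212,.0769,.2034,-27.7)"
```

```text
t 7.72 pos [0.5217 0.077  0.2035] yaw 32.54 tilt z [ 1.5e-03  3.0e-04 -1.0e+00] j7 -1.334 F [0.08 0.99 4.18] w 0.355 g 25.0
local shift [-0.0005 -0.0001  0.0001] turn 1.0513
```

play_rows(
  steps=[
    {"linear": [0,0,0.0005],"turn": 0.1,"claw": 1},
    {"linear": [0,0,0],"turn": 0.1,"claw": 1},
    {"linear": [0,0,0],"turn": 0.1,"claw": 1},
    {"linear": [0,0,0],"turn": 0.1,"claw": 1},
    {"linear": [0,0,0],"turn": 0.1,"claw": 1},
    {"linear": [0,0,0],"turn": 0,"claw": 1},
  ],
)

```text
time_s: 8.22
position: [0.5211, 0.0768, 0.2028]
ee_rot: [0.999, 0.033, 0.0, 0.0]
ft_force: [0.0, -0.7, 4.7]
width: 0.351
gripper_force: 25.0
```

```bash
python3 -c "
from h import *
to(.5212,.0769,.2034,-27.7);print(robot.get_obs()['torque'])"
```

```text
t 8.22 pos [0.5211 0.0768 0.2028] yaw 3.73 tilt z [ 4.e-04 -3.e-04 -1.e+00] j7 -1.754 F [ 0.01 -0.7   4.7 ] w 0.351 g 25.0
local shift [ 0.0001 -0.0001 -0.0006] turn 0.5486
[-0.06420451  0.06869605 -0.04761324]
```

play_rows(
  steps=[
    {"linear": [0,0,0],"turn": 0.1,"claw": 1},
    {"linear": [0,0,0],"turn": 0.1,"claw": 1},
    {"linear": [0,0,0],"turn": 0.1,"claw": 1},
    {"linear": [0,0,0],"turn": 0.1,"claw": 1},
    {"linear": [0,0,0],"turn": 0.1,"claw": 1},
    {"linear": [0,0,0],"turn": 0.08,"claw": 1},
    {"linear": [0,0,0],"turn": 0,"claw": 1},
    {"linear": [0,0,0],"turn": 0,"claw": 1},
  ],
)

```text
time_s: 8.88
position: [0.5205, 0.0768, 0.2027]
ee_rot: [0.968, -0.252, -0.0, 0.0]
ft_force: [-0.4, 0.4, 5.0]
width: 0.356
gripper_force: 25.0
```

```bash
python3 -c "
from h import *
to(.5212,.0769,.2034,-27.7);print(robot.get_obs()['torque'])"
```

```text
t 8.88 pos [0.5205 0.0768 0.2027] yaw -29.16 tilt z [-9.e-04 -4.e-04 -1.e+00] j7 -2.231 F [-0.42  0.4   4.97] w 0.356 g 25.0
local shift [ 0.0006 -0.0004 -0.0007] turn -0.0255
[ 0.046272    0.27743228 -0.00693442]
```

play_rows(
  steps=[
    {"linear": [0,0,0],"turn": 0.05,"claw": 1},
    {"linear": [0,0,0],"turn": 0.05,"claw": 1},
    {"linear": [0,0,0],"turn": 0.05,"claw": 1},
    {"linear": [0,0,0],"turn": 0,"claw": 1},
    {"linear": [0,0,0],"turn": 0,"claw": 1},
  ],
)

```text
time_s: 9.3
position: [0.5215, 0.0758, 0.2027]
ee_rot: [0.946, -0.323, 0.001, 0.001]
ft_force: [1.5, -3.3, 5.0]
width: 0.352
gripper_force: 25.0
```

```bash
python3 -c "
from h import *
to(.5212,.0769,.2034,-27.7);print(robot.get_obs()['torque'])"
```

```text
t 9.3 pos [0.5215 0.0758 0.2027] yaw -37.74 tilt z [ 0.001  -0.0015 -1.    ] j7 -2.355 F [ 1.52 -3.29  4.97] w 0.352 g 25.0
local shift [-0.0009 -0.0006 -0.0007] turn -0.1752
[-0.82051082 -0.30165216  0.44385752]
```

The stop is reached (0.44 N m). Easing the press and releasing.

play_rows(
  steps=[
    {"linear": [0,0,-0.002],"turn": 0,"claw": 1},
    {"linear": [0,0,0],"turn": 0,"claw": 1},
    {"linear": [0,0,0],"turn": 0,"claw": 0},
    {"linear": [0,0,0],"turn": 0,"claw": -0.3},
    {"linear": [0,0,0],"turn": 0,"claw": -0.3},
    {"linear": [0,0,0],"turn": 0,"claw": -0.3},
    {"linear": [0,0,-0.03],"turn": 0,"claw": -0.3},
    {"linear": [0,0,-0.04],"turn": 0,"claw": -0.3},
    {"linear": [0,0,-0.04],"turn": 0,"claw": -0.3},
    {"linear": [0,0,-0.03],"turn": 0,"claw": -0.3},
  ],
)

```text
time_s: 10.13
position: [0.5212, 0.0773, 0.3475]
ee_rot: [0.946, -0.325, 0.001, -0.001]
ft_force: [1.6, -0.1, -0.2]
width: 0.647
gripper_force: 0.0
```

play_rows(
  steps=[
    {"linear": [0,0,-0.02],"turn": -0.1,"claw": -0.3},
    {"linear": [0,0,0],"turn": -0.12,"claw": -0.3},
    {"linear": [0,0,0],"turn": -0.12,"claw": -0.3},
    {"linear": [0,0,0],"turn": 0,"claw": -0.3},
  ],
)

```text
time_s: 10.47
position: [0.5207, 0.0774, 0.3649]
ee_rot: [0.987, -0.159, -0.0, -0.0]
ft_force: [1.0, -0.3, -0.5]
width: 0.651
gripper_force: 0.0
```

Run:
```python
from h import *
s=snap('scene');t=snap('top')
a=cv2.resize(s['pixels'][130:205,320:420,::-1],(400,300),interpolation=2)
b=cv2.resize(s['pixels'][60:150,360:480,::-1],(400,300),interpolation=2)
cv2.imwrite('pics/s5.png',np.hstack([a,b]))
y=np.radians(12.4); Rz=np.array([[np.cos(y),-np.sin(y)],[np.sin(y),np.cos(y)]])
so=np.array([.5205,.077]); post=so+Rz@[.085,.097]
# knob top pixel first pic
K=onz(s,396.5,75.5,.294); print('post',post,'post proj',proj(s,[*post,.2]),'knob',K,'top',onz(t,133,267,.294),'r',np.hypot(*(K[:2]-post)))
to(*K[:2],.277,None)
```

```text
post [0.58268782 0.18998971] post proj [425.60862968 146.33376033] knob [0.46597941 0.24539386 0.294     ] top [0.46395155 0.23852817 0.294     ] r 0.1291916048401264
t 10.57 pos [0.5206 0.077  0.3643] yaw -18.65 tilt z [-9.e-04  3.e-04 -1.e+00] j7 -2.071 F [ 0.43 -0.02  0.42] w 0.65 g 0.0
local shift [-0.1056 -0.1421  0.0874] turn None
```

View pics/s5.png

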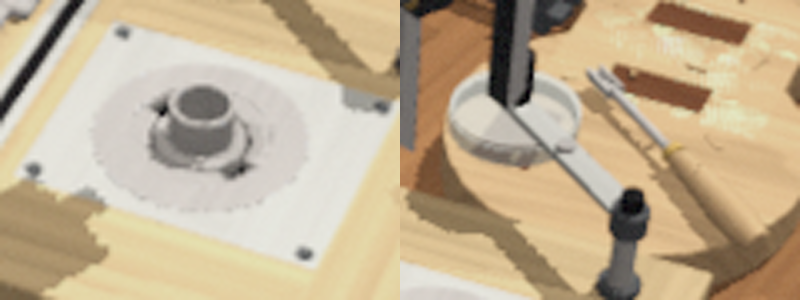

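Both notches are empty around the seated collar (crop (205,110)), so the bush is locked flush. The guard knob is at about (0.466, 0.245), 129 mm from the post as it should be, so the guard stands about 1.51 rad out. Going to straddle the knob.

play_rows(
  steps=[
    {"linear": [-0.021,-0.028,0],"turn": 0,"claw": -0.3},
    {"linear": [-0.021,-0.028,0],"turn": 0,"claw": -0.3},
    {"linear": [-0.021,-0.028,0],"turn": 0,"claw": -0.3},
    {"linear": [-0.021,-0.028,0],"turn": 0,"claw": -0.3},
    {"linear": [-0.021,-0.03,0],"turn": 0,"claw": -0.3},
    {"linear": [0,0,0.015],"turn": 0.12,"claw": -0.3},
    {"linear": [0,0,0.01],"turn": 0,"claw": -0.3},
    {"linear": [0,0,0],"turn": 0,"claw": -0.3},
    {"linear": [0,0,0],"turn": 0,"claw": -0.3},
  ],
)

```text
time_s: 11.32
position: [0.4665, 0.2431, 0.3388]
ee_rot: [0.976, -0.22, -0.001, 0.001]
ft_force: [0.1, -0.1, -0.4]
width: 0.65
gripper_force: 0.0
```

Run:
```python
from h import *
to(.466,.2445,.271,-25.4)
s=snap('scene')
cv2.imwrite('pics/s6.png',cv2.resize(s['pixels'][30:150,320:480,::-1],(800,600),interpolation=2))
print((proj(s,robot.get_obs()['position'])-[320,30])*5)
```

```text
t 11.32 pos [0.4665 0.2431 0.3388] yaw -25.39 tilt z [-0.0015 -0.002  -1.    ] j7 -2.541 F [ 0.1  -0.11 -0.39] w 0.65 g 0.0
local shift [-0.001  -0.0012  0.0677] turn 0.0002
[391.5351445  134.40041218]
```

View pics/s6.png

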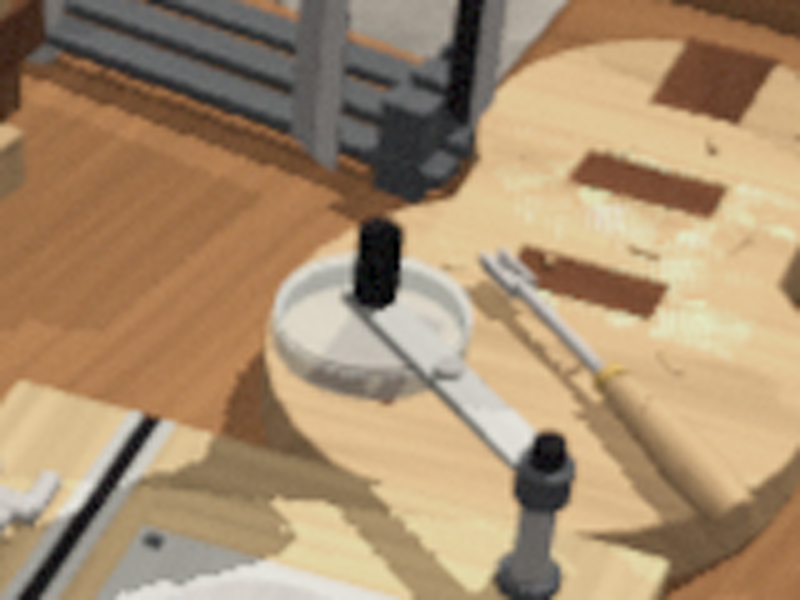

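The knob stands at crop (380,262), i.e. scene (396,82), between the open fingers' lines as measured. Descending and gripping lightly.

play_rows(
  steps=[
    {"linear": [-0.001,-0.001,0.02],"turn": 0,"claw": -0.3},
    {"linear": [0,0,0.025],"turn": 0,"claw": -0.3},
    {"linear": [0,0,0.02],"turn": 0,"claw": -0.3},
    {"linear": [0,0,0.001],"turn": 0,"claw": -0.3},
    {"linear": [0,0,0],"turn": 0,"claw": 0.4},
    {"linear": [0,0,0],"turn": 0,"claw": 0.4},
    {"linear": [0,0,0],"turn": 0,"claw": 0.4},
    {"linear": [0,0,0],"turn": 0,"claw": 0.4},
  ],
  newtons=5,
)

```text
time_s: 12.03
position: [0.4669, 0.2464, 0.2749]
ee_rot: [0.976, -0.219, 0.001, -0.001]
ft_force: [-0.2, -0.2, 0.1]
width: 0.406
gripper_force: 0.0
```

Run:
```python
from h import *
to(.466,.2445,.271,-25.4)
```

```text
t 12.03 pos [0.4669 0.2464 0.2749] yaw -25.36 tilt z [ 0.0024  0.0013 -1.    ] j7 -2.545 F [-0.24 -0.24  0.09] w 0.406 g 0.0
local shift [-0.      0.0021  0.0039] turn 0.0007
```

play_rows(
  steps=[
    {"linear": [0.0006,0.0129,0.003],"turn": -0.1,"claw": 0.4},
    {"linear": [0.0006,0.0129,0],"turn": -0.1,"claw": 0.4},
    {"linear": [0.0006,0.0129,0],"turn": -0.1,"claw": 0.4},
    {"linear": [0.0006,0.0129,0],"turn": -0.1,"claw": 0.4},
    {"linear": [0.0006,0.0129,0],"turn": -0.1,"claw": 0.4},
    {"linear": [0.0006,0.0129,0],"turn": -0.1,"claw": 0.4},
    {"linear": [0.0006,0.0129,0],"turn": -0.1,"claw": 0.4},
    {"linear": [0,0,0],"turn": 0,"claw": 0.4},
  ],
)

```text
time_s: 12.7
position: [0.4584, 0.1555, 0.2713]
ee_rot: [0.992, 0.128, 0.001, 0.0]
ft_force: [-0.0, -0.2, 0.2]
width: 0.297
gripper_force: 0.0
```

Run:
```python
from h import *
p=np.array([.5827,.190]); th=np.radians(154.6+40.1); to(*(p+.129*np.array([np.cos(th),np.sin(th)])),.271,14.7)
```

```text
t 12.7 pos [0.4584 0.1555 0.2713] yaw 14.71 tilt z [ 1.6e-03 -8.0e-04 -1.0e+00] j7 -1.752 F [-0.03 -0.22  0.2 ] w 0.297 g 0.0
local shift [-0.     -0.0018  0.0003] turn 0.0001
```

On the arc. Now the second half, with a little extra at the end to reach the stop.

play_rows(
  steps=[
    {"linear": [0.0006,0.0129,0],"turn": -0.1,"claw": 0.4},
    {"linear": [0.0006,0.0129,0],"turn": -0.1,"claw": 0.4},
    {"linear": [0.0006,0.0129,0],"turn": -0.1,"claw": 0.4},
    {"linear": [0.0006,0.0129,0],"turn": -0.1,"claw": 0.4},
    {"linear": [0.0006,0.0129,0],"turn": -0.1,"claw": 0.4},
    {"linear": [0.0006,0.0129,0],"turn": -0.1,"claw": 0.4},
    {"linear": [0.0006,0.0129,0],"turn": -0.1,"claw": 0.4},
    {"linear": [0.0006,0.0129,0],"turn": -0.1,"claw": 0.4},
    {"linear": [0,0.004,0],"turn": 0,"claw": 0.4},
    {"linear": [0,0,0],"turn": 0,"claw": 0.4},
  ],
)

```text
time_s: 13.53
position: [0.5227, 0.0763, 0.2706]
ee_rot: [0.865, 0.502, 0.0, -0.0]
ft_force: [-0.0, 0.5, 0.4]
width: 0.301
gripper_force: 0.0
```

Run:
```python
from h import *
to(.5205,.077,.271,61.2)
```

```text
t 13.53 pos [0.5227 0.0763 0.2706] yaw 60.29 tilt z [ 3.e-04  5.e-04 -1.e+00] j7 -0.839 F [-0.01  0.55  0.43] w 0.301 g 0.0
local shift [-0.0005 -0.0023 -0.0004] turn -0.0159
```

play_rows(
  steps=[
    {"linear": [0,0.002,0],"turn": 0,"claw": 0.4},
    {"linear": [0,0.002,0],"turn": 0,"claw": 0.4},
    {"linear": [0,0,0],"turn": 0,"claw": 0.4},
    {"linear": [0,0,0],"turn": 0,"claw": 0.4},
  ],
)

```text
time_s: 13.87
position: [0.5237, 0.076, 0.2706]
ee_rot: [0.863, 0.505, -0.001, -0.001]
ft_force: [-4.6, 3.3, 3.4]
width: 0.3
gripper_force: 2.7
```

Run:
```python
from h import *
to(.5205,.077,.271,61.2)
```

```text
t 13.87 pos [0.5237 0.076  0.2706] yaw 60.6 tilt z [-0.003   0.0012 -1.    ] j7 -0.832 F [-4.61  3.26  3.42] w 0.3 g 2.7
local shift [-0.0007 -0.0033 -0.0004] turn -0.0104
```

The stop is felt (5.6 N). Backing off to centre, opening, and lifting clear.

play_rows(
  steps=[
    {"linear": [0,-0.004,0],"turn": 0,"claw": 0.1},
    {"linear": [0,0,0],"turn": 0,"claw": -0.3},
    {"linear": [0,0,0],"turn": 0,"claw": -0.3},
    {"linear": [0,0,0],"turn": 0,"claw": -0.3},
    {"linear": [0,0,-0.03],"turn": 0,"claw": -0.3},
    {"linear": [0,0,-0.04],"turn": 0,"claw": -0.3},
    {"linear": [-0.03,0,-0.02],"turn": 0,"claw": -0.3},
    {"linear": [-0.04,0,0],"turn": 0,"claw": -0.3},
    {"linear": [-0.04,0,0],"turn": 0,"claw": -0.3},
    {"linear": [-0.04,0,0],"turn": 0,"claw": -0.3},
  ],
)

```text
time_s: 14.7
position: [0.448, -0.0561, 0.361]
ee_rot: [0.863, 0.505, 0.001, 0.001]
ft_force: [0.4, 0.0, -0.0]
width: 0.648
gripper_force: 0.0
```

Run:
```python
from h import *
to(.5205,.077,.271,61.2)
s=snap('scene');t=snap('top')
a=cv2.resize(s['pixels'][100:205,310:450,::-1],(400,300),interpolation=2)
b=cv2.resize(t['pixels'][190:295,150:290,::-1],(400,300),interpolation=2)
cv2.imwrite('pics/s7.png',np.hstack([a,b]))
print((proj(s,[.5205,.077,.294])-[310,100])/.35,(proj(t,[.5205,.077,.294])-[150,190])/.35)
```

```text
t 14.7 pos [ 0.448  -0.0561  0.361 ] yaw 60.62 tilt z [ 1.8e-03 -6.0e-04 -1.0e+00] j7 -0.501 F [ 0.39  0.01 -0.03] w 0.648 g 0.0
local shift [ 0.1515 -0.0023  0.0901] turn -0.0101
[179.41921189  77.70313373] [180.74114803 143.57849525]
```

View pics/s7.png

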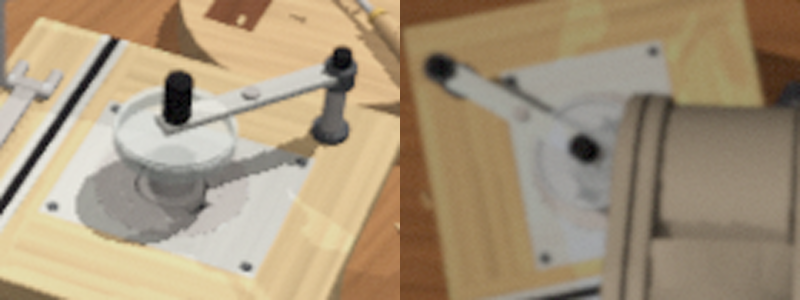

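The guard knob sits at crop (179,78), exactly where the socket axis projects. The bush is seated beneath it and the robot is clear, so I'm handing in.

```bash
python3 -c "
from workcell import robot
print(robot.finish_job())"
```

```text
the job is handed in; nothing more can be done
None
```

The wide bush is locked flush in the ring and the guard is swung in to its stop. The job was handed in at about 15 s with the robot clear; no verdict came back.

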